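# Rebuild two cartridge filters

## Task

Rebuild the two engine filters on the bench with the clean parts, leaving each with its cap on. In the large housing, first stand the steel support tube over the pin in the bottom of the bowl, then slip the clean orange-ended element down over the tube, then set the big black cap over the neck; in the small housing put the clean blue-ended element down over the pin, then the grey cap. Every part goes in upright and fully down, each cap resting squarely on its housing's collar (it is not screwed), and the dirty used elements and the grease tin are to be left standing where they are.

Things in the scene. Friction and masses are not known exactly. Their poses are not given: they have to be found in the camera images.
- large_housing: Large cast-aluminium filter bowl, fixed, open upward; foot 120 x 120. Origin: centre of its underside, on the bench, z up. Bore 76, neck outside 84, rim at height 80 (all from the bench), floor at 16. Collar round the neck, diameter 112, its top, where the cap rests, at 60. Pin on the floor's centre: diameter 15 to height 24, then a cone to 4 across at 34. Pipe stubs along y, 76 out.
- small_housing: Small cast-aluminium filter bowl, fixed, open upward; foot 100 x 100. Origin: centre of its underside, on the bench, z up. Bore 56, neck outside 64, rim at height 62 (all from the bench), floor at 16. Collar round the neck, diameter 92, its top, where the cap rests, at 46. Pin on the floor's centre: diameter 10 to height 24, then a cone to 4 across at 34. Pipe stubs along y, 66 out.
- support_tube: Perforated bright steel tube, standing upright: outer diameter 28, height 94, wall 3 (bore 22); the top 8 mm taper to 19 mm across. Loose, about 0.09 kg. Origin: centre of its lower end, z up. It belongs in the large housing, over the pin.
- large_element: Clean large filter element, standing upright: cream pleated paper between bright orange end rings, a hollow cylinder of outer diameter 60, height 100, bore 38 right through. Stiff; about 0.12 kg. Origin: centre of its lower end, z up. Seated in the large housing it stands 36 mm proud of the rim.
- large_cap: Large black plastic cap, standing mouth down: a cup of outer diameter 102 (104 at the lower edge), inner diameter 95, 68 high to its flat top (64 inside), with a hexagonal boss on top, 32 across flats, 22 high (overall 90). One pair of flats faces the cap's own +x and -x, the others lie at 60 degrees to it. About 0.14 kg. Origin: centre of the mouth, at its lower edge, z up.
- small_element: Clean small filter element, standing upright: cream pleated paper between bright blue end rings, a hollow cylinder of outer diameter 42, height 80, bore 20 right through. Stiff; about 0.06 kg. Origin: centre of its lower end, z up. Seated in the small housing it stands 34 mm proud of the rim.
- small_cap: Small grey plastic cap, standing mouth down: a cup of outer diameter 82 (84 at the lower edge), inner diameter 75, 62 high to its flat top (58 inside), with a hexagonal boss on top, 27 across flats, 22 high (overall 84). One pair of flats faces the cap's own +x and -x, the others lie at 60 degrees to it. About 0.09 kg. Origin: centre of the mouth, at its lower edge, z up.
- used_large_element: Bystander: used large element, dark brown pleats and black end rings, outer diameter 60, height 100, standing upright. Origin: centre of its lower end, z up. Not to be fitted or moved.
- used_small_element: Bystander: used small element, dark brown pleats and black end rings, outer diameter 42, height 80, standing upright. Origin: centre of its lower end, z up. Not to be fitted or moved.
- grease_tin: Bystander: red round grease tin with a steel lid, diameter 69, height 71, standing upright. Origin: centre of its underside, z up. Not to be moved.
There are look-alikes about, which are no part of the job. What is shaped like the small_cap but purple is not meant. What is shaped like the support_tube but green is not meant.

How it is judged:
By the outcome, as a careful person would: the job done as asked, in the order asked, and still so for the second after the job is handed in, with the robot touching nothing.
It also fails if it takes over 122 s, if anything falls off the work surface, if the arm or the gripper's body presses on something with over 40 N, if the wrist force passes 120 N, or if a joint passes its speed limit or range.

## Robot

A 6-joint arm with a two-finger parallel gripper is mounted at the origin on the work surface. World frame = base frame: x ahead of the robot, y to its left, z up, the work surface at z = 0. Lengths are in m, angles in rad, forces in N, time in s.
With the tool pointing down it reaches from about 0.25 to 0.725 m from the base axis. Payload 9.7 kg.
Tool frame: the origin (TCP) lies between the finger pads; the fingertips stand 14 mm ahead of it and the grasp point (between the pads) lies 5 mm behind it (nose_length is the distance from the TCP to the fingertips, in m); z points along the fingers, y is the direction in which the jaws open and shut (so a half turn about z gives the same grasp; the last joint's range is limited). The gripper opens to 85 mm and grips with 20 to 120 N. Pads are 22 mm wide; open, the fingers measure 114 mm over their backs; the gripper's body (76 mm by 85 mm) begins 54 mm behind the grasp point. The pads swing forward as they close: fully open they stand 13 mm farther back than shut.
Start: joints at [0, 0.087, 0.176, 1.66, 0, 1.571], TCP at [0.55, -0, 0.245] pointing down, gripper open.
Joint ranges: [-3.13, 3.13], [-0.85, 1.81], [-1.15, 1.24], [-2.2, 2.28], [-1.44, 1.52], [-3.14, 3.14]. Speed limits (rad/s): [2.22, 2.22, 2.57, 3.14, 3.14, 3.14].

## Interface

Orientations are given as a unit quaternion [w, x, y, z].
In Python, from bench import * gives the robot as it stands.
- The arm moves only by the tool jog_arm, never from a script. Its argument "deltas" is a list of rows, each a list of 7 numbers: the shift along the tool's x, y, z in m, then the turn, a rotation vector about the tool's x, y, z in degrees, then the opening, from 0 (shut) to 1 (fully open). In form: [[x, y, z, ax, ay, az, jaw], ...]. A call has 1 to 8 rows; each row is the pose to reach, as a shift and turn from the pose measured when the call began, along the tool's axes at that moment; what a row does not reach only later rows make up. A row lasts 1/10 s, in which the tool goes at most 50 mm and 8.59 degrees, less where a joint would pass 70% of its speed; a pose out of reach is approached as far as the arm can. A call with a gripper value outside its range is refused whole. The fingers move at their own pace and stop on an object; the grip force is fixed at half the most. Time passes only in rows, so rows that repeat a pose let the fingers close. It gives the time, the measured TCP pose, the force and the opening at its end, in the units of the state.
- state(): the state, without advancing time (a new reading comes with each control period).
- read_camera(name): name is "scene" or "side" or "wrist"; returns a dict with "image" (480x640x3 uint8, red, green, blue), "vertical_fov" (degrees; the focal length in pixels is half the picture's height over the tangent of half this angle, whatever the lens; pixels are square), "cx", "cy" (the principal point, pixels), "R" (3x3) and "t" (3): a world point X has camera coordinates R X + t. Camera axes: x right, y down, z forward; pixel columns grow to the right and rows downward; lengths in m; the calibration is good to about 2 mm. A picture is of the moment at which its call begins. There is no depth.
- close_job(): hands the job in, once; it reports no verdict.
The state is a dict: "clock": time; "joint_positions": joint angles; "dq": joint speeds; "effort": joint torques, N m; "eef_pos": TCP position; "eef_rot": TCP orientation; "ft_force": force on the tool from outside, world axes, zero at the start; "ft_torque": the same for the moment, N m; "width": finger opening in m.
Only numpy, scipy, OpenCV 4.12 (cv2) and the standard library are available. Lean on these libraries where they do the work, as an engineer would, in place of code of your own. Each camera call takes 0.05 s, during which the arm holds its last target. There are 200 camera calls.

## Working session

There is one attempt and no reset: what is moved stays moved. The work goes in short steps, Python scripts to look and compute and a tool call to move; the robot and the scene stay as the last step left them, time stands still between calls to the robot, and variables do not carry over. Pictures are saved under pics/ and viewed, about 12 in all and at most 16, crops included, and the job is handed in when it is done.

Besides the shell and the picture viewer there is one more tool, called after ">>>" as name(argument=value, ...) on one line, values as JSON. jog_arm: Moves the arm, as the interface text tells. Its arguments: {"type":"object","properties":{"deltas":{"type":"array","items":{"type":"array","items":{"type":"number"}}}},"required":["deltas"]}

```bash
ls; mkdir -p pics; python3 - <<'E'
from bench import *
import cv2,pickle
d={}
for n in("scene","side","wrist"):
    c=read_camera(n); d[n]=c; cv2.imwrite(f"pics/a_{n}.png",c["image"][:,:,::-1])
    print(n,c["vertical_fov"],c["cx"],c["cy"],c["R"],c["t"])
pickle.dump(d,open("a.pkl","wb")); print(state())
E
```

```text
pics
scene 45.46070911156241 323.13328955843104 243.9235476984382 [[-0.61236179  0.79055242  0.00631748]
 [ 0.59921166  0.46933232 -0.64859275]
 [-0.51571157 -0.39338791 -0.76110941]] [ 0.33241913 -0.3191379   1.58653386]
side 57.71429046356193 319.2425321588585 237.5340604929733 [[ 0.99853213 -0.0520417  -0.01500806]
 [-0.0467035  -0.68697695 -0.72517684]
 [ 0.02742925  0.7248133  -0.68839909]] [-0.54010866  0.06293061  0.97228776]
wrist 60.656872486921706 315.05705368836635 248.85096364721596 [[ 9.99999376e-01 -2.83793452e-04 -1.08007879e-03]
 [ 1.97751083e-05 -9.62519263e-01  2.71213326e-01]
 [-1.11656521e-03 -2.71213178e-01 -9.62518657e-01]] [-0.54933759 -0.03558814  0.37847424]
{'clock': 0.15, 'joint_positions': array([2.32645616e-05, 8.73325410e-02, 1.75317409e-01, 1.65982632e+00,
       6.47762223e-06, 1.57079368e+00]), 'dq': array([-6.58900242e-04, -1.72882744e-03,  2.11945619e-03, -7.05922067e-04,
       -1.30467340e-03,  8.74961528e-05]), 'effort': array([-3.04631758e-03, -5.20762289e+01,  4.65044117e+01,  1.38444663e-02,
       -2.16874664e-04, -1.82086734e-05]), 'eef_pos': array([5.49828777e-01, 1.45469610e-05, 2.44747236e-01]), 'eef_rot': array([-3.71793244e-04,  7.07097524e-01,  7.07115845e-01, -3.67220492e-04]), 'ft_force': array([-0.50593803, -0.82298847,  0.08674567]), 'ft_torque': array([-0.01983353, -0.01927916, -0.03036475]), 'width': 0.08564363850788534}
```

View pics/a_scene.png

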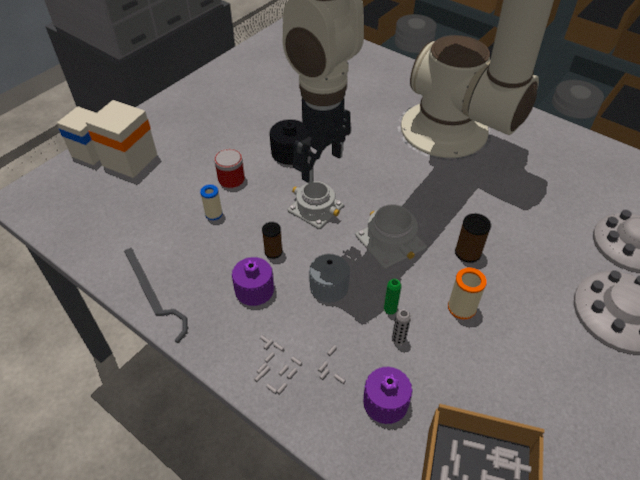

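View pics/a_side.png

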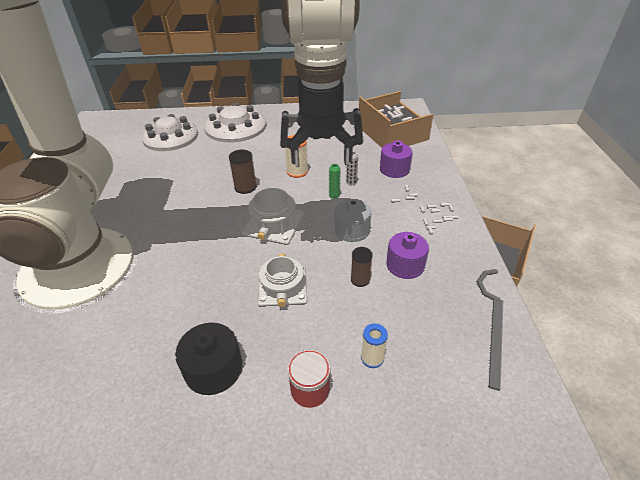

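Scene view: steel tube at (401,328) and green look‑alike at (393,295); the grey cap is at (329,278), with purple look‑alikes at (253,280) and (388,394). Clean orange element (467,290), blue element (211,200), black cap (290,142), large housing (392,230), small housing (316,198). Next I take coarse positions by casting rays in both views.

```bash
cat > h.py <<'E'
import numpy as np,cv2,pickle
from scipy.spatial.transform import Rotation as Ro
def ray(c,u,v,z):
    f=240/np.tan(np.radians(c["vertical_fov"]/2)); R=np.array(c["R"]);t=np.array(c["t"])
    o=-R.T@t; d=R.T@np.array([(u-c["cx"])/f,(v-c["cy"])/f,1]); return o+d*(z-o[2])/d[2]
def proj(c,X):
    f=240/np.tan(np.radians(c["vertical_fov"]/2)); p=np.array(c["R"])@X+c["t"]; return c["cx"]+f*p[0]/p[2],c["cy"]+f*p[1]/p[2]
def tool(s,X):
    """vector from TCP to world X in tool axes"""
    q=s["eef_rot"]; return Ro.from_quat([q[1],q[2],q[3],q[0]]).inv().apply(np.array(X)-s["eef_pos"])
E
python3 - <<'E'
from h import *
d=pickle.load(open("a.pkl","rb"))
P=dict(tube=(.094,(402,314),(352,155)),green=(.094,(394,283),(335,168)),Lel=(.1,(470,280),(297,140)),Sel=(.08,(210,190),(375,334)),
Lcap=(.09,(290,126),(206,340)),Scap=(.084,(329,262),(352,206)),Lh=(.08,(393,222),(273,203)),Sh=(.062,(316,192),(283,273)),
uL=(.1,(476,224),(242,156)),uS=(.08,(271,229),(361,254)),tin=(.071,(229,157),(309,368)))
for k,(z,a,b) in P.items(): print(k,ray(d["scene"],*a,z).round(3),ray(d["side"],*b,z).round(3))
s=np.vstack([cv2.resize(d["scene"]["image"][240:360,300:500],(800,480),interpolation=2)])
cv2.imwrite("pics/crop1.png",s[:,:,::-1])
E
```

```text
tube [0.646 0.266 0.094] [0.639 0.255 0.094]
green [0.594 0.215 0.094] [0.592 0.201 0.094]
Lel [0.5  0.33 0.1 ] [0.5   0.329 0.1  ]
Sel [ 0.622 -0.266  0.08 ] [ 0.622 -0.273  0.08 ]
Lcap [ 0.34  -0.264  0.09 ] [ 0.34  -0.274  0.09 ]
Scap [0.624 0.078 0.084] [0.619 0.064 0.084]
Lh [0.447 0.118 0.08 ] [0.441 0.092 0.08 ]
Sh [ 0.463 -0.083  0.062] [ 0.464 -0.108  0.062]
uL [0.36  0.269 0.1  ] [0.36  0.262 0.1  ]
uS [ 0.627 -0.078  0.08 ] [ 0.622 -0.083  0.08 ]
tin [ 0.506 -0.32   0.071] [ 0.509 -0.324  0.071]
```

View pics/crop1.png

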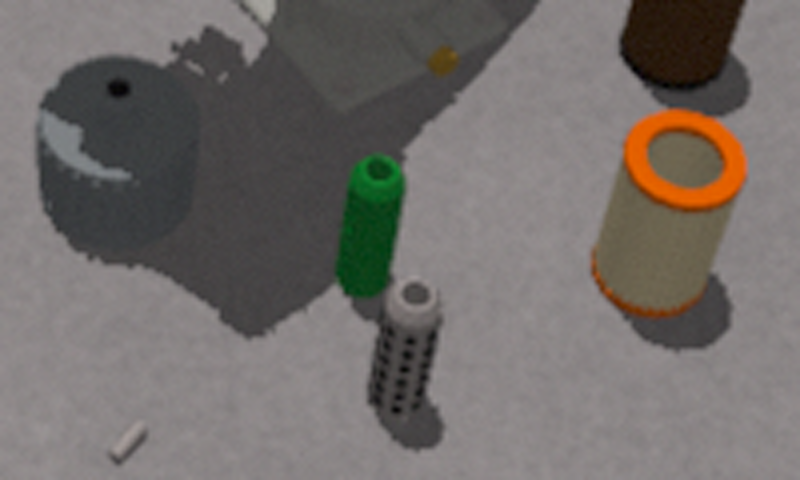

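View pics/a_wrist.png

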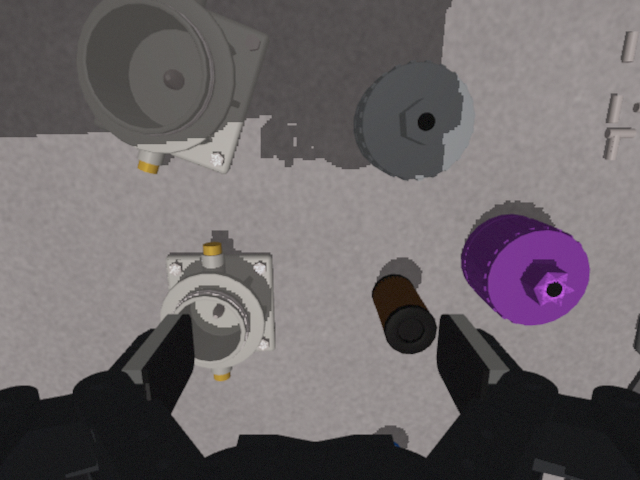

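Crop: steel tube top at crop (413,295), green one beside it at (380,170) – the perforated bright one is the part. Wrist view shows the two bowls with their pins at (173,78) and (218,311). Move over the tube, jaws across the tube–green line.

>>> jog_arm(deltas=[[0.26,0.093,0.045,0,0,45,1],[0.26,0.093,0.045,0,0,45,1],[0.26,0.093,0.045,0,0,45,1],[0.26,0.093,0.045,0,0,45,1],[0.26,0.093,0.045,0,0,45,1],[0.26,0.093,0.045,0,0,45,1],[0.26,0.093,0.045,0,0,45,1],[0.26,0.093,0.045,0,0,45,1]])

```text
clock: 0.95
eef_pos: [0.6425, 0.2606, 0.1984]
eef_rot: [-0.0, 0.924, 0.384, -0.001]
ft_force: [0.4, -1.2, -0.9]
width: 0.0856
```

```bash
python3 - <<'E'
from h import *
from bench import *
d=pickle.load(open("a.pkl","rb"));w=d["wrist"]
print("Lpin",ray(w,173,78,.034),"Spin",ray(w,218,311,.034),"Lrim",ray(w,155,72,.08),"uS",ray(w,410,328,.08),"Scap",ray(w,426,121,.084))
for n in("wrist","scene"):
    c=read_camera(n);d["b_"+n]=c; cv2.imwrite(f"pics/b_{n}.png",c["image"][:,:,::-1])
s=state();d["s"]=s;pickle.dump(d,open("a.pkl","wb"));print(s["eef_pos"],s["eef_rot"],s["clock"])
print(proj(d["b_wrist"],np.array([.643,.26,.094])))
E
```

```text
Lpin [0.44010591 0.10918816 0.034     ] Spin [ 0.4621964  -0.08536505  0.034     ] Lrim [0.44338581 0.10733899 0.08      ] uS [ 0.62396961 -0.07900304  0.08      ] Scap [0.62416269 0.07615937 0.084     ]
[0.64273492 0.25919205 0.19994484] [-1.07530043e-04  9.23890325e-01  3.82657097e-01 -4.50517659e-04] 1.05
(np.float64(316.166506577654), np.float64(252.66941967296736))
```

View pics/b_wrist.png

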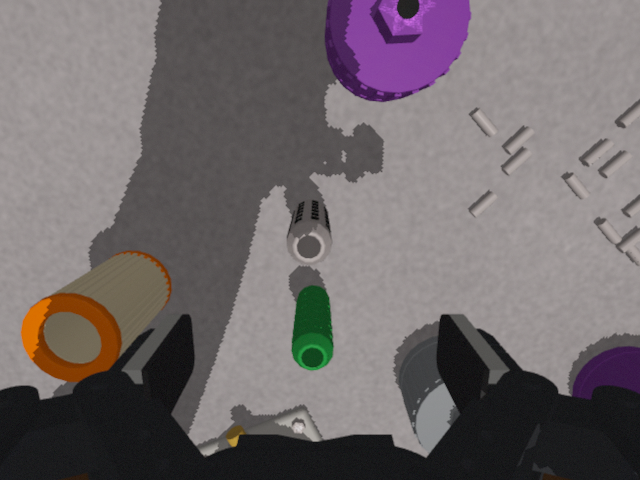

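Tube top at (309,248), green at (313,355), nothing in the fingers' way. Offset about tool x +3 mm, y −4 mm; descend and grip, then lift.

>>> jog_arm(deltas=[[0.003,-0.004,0.05,0,0,0,0.7],[0.003,-0.004,0.1,0,0,0,0.7],[0.003,-0.004,0.127,0,0,0,0.7],[0.003,-0.004,0.127,0,0,0,0.7],[0.003,-0.004,0.127,0,0,0,0.7],[0.003,-0.004,0.127,0,0,0,0],[0.003,-0.004,0.127,0,0,0,0],[0.003,-0.004,0.127,0,0,0,0]])

```text
clock: 1.85
eef_pos: [0.6429, 0.2646, 0.0759]
eef_rot: [-0.0, 0.924, 0.383, 0.002]
ft_force: [-1.3, 0.3, 7.2]
width: 0.0264
```

>>> jog_arm(deltas=[[0,0,0,0,0,0,0],[0,0,0,0,0,0,0],[0,0,-0.04,0,0,0,0],[0,0,-0.09,0,0,0,0],[0,0,-0.13,0,0,0,0],[0,0,-0.13,0,0,0,0],[0,0,-0.13,0,0,0,0],[0,0,-0.13,0,0,0,0]])

```text
clock: 2.65
eef_pos: [0.6422, 0.2643, 0.2041]
eef_rot: [-0.0, 0.924, 0.383, 0.0]
ft_force: [-0.3, -0.3, -1.3]
width: 0.0265
```

```bash
python3 - <<'E'
from h import *
from bench import *
s=state();print(s)
for n in("wrist","side"):
    c=read_camera(n); cv2.imwrite(f"pics/c_{n}.png",c["image"][:,:,::-1])
print(tool(s,[.441,.108,s["eef_pos"][2]]),tool(s,[.445,.105,s["eef_pos"][2]]))
E
```

```text
{'clock': 2.65, 'joint_positions': array([3.90153087e-01, 4.43599204e-01, 5.28420756e-01, 1.65491702e+00,
       5.32935345e-04, 2.74634417e+00]), 'dq': array([-0.00084757,  0.00748145, -0.01427374,  0.00102614,  0.00035281,
        0.00050588]), 'effort': array([-3.57346998e-04, -7.66992044e+01,  4.88021886e+01,  2.37053039e-02,
        2.55291881e-03, -2.63600514e-04]), 'eef_pos': array([0.64222763, 0.26426192, 0.20406271]), 'eef_rot': array([-2.65574004e-04,  9.23878754e-01,  3.82685058e-01,  3.51105326e-04]), 'ft_force': array([-0.31822087, -0.32498134, -1.31875982]), 'ft_torque': array([0.02648468, 0.06219269, 0.03893778]), 'width': 0.026507381772622615}
[-2.52783085e-01 -3.17964916e-02 -2.08317772e-04] [-2.52075996e-01 -2.68467417e-02 -2.08814117e-04]
```

View pics/c_wrist.png

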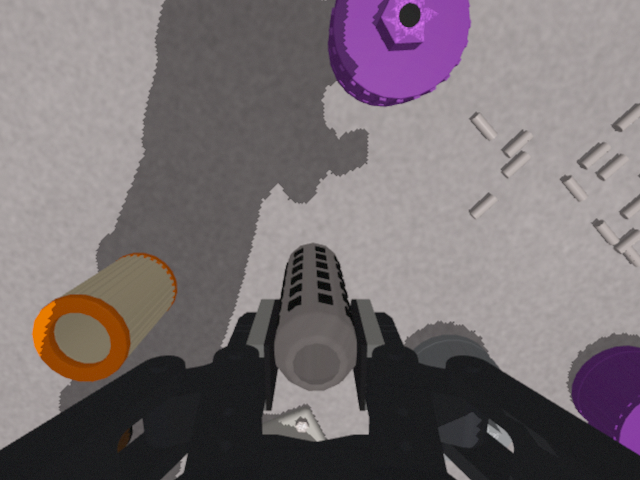

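Tube held upright at width 26.5. Go past the large housing so that the wrist camera sees its bowl, to fix its centre.

>>> jog_arm(deltas=[[-0.32,-0.03,0,0,0,0,0],[-0.32,-0.03,0,0,0,0,0],[-0.32,-0.03,0,0,0,0,0],[-0.32,-0.03,0,0,0,0,0],[-0.32,-0.03,0,0,0,0,0],[-0.32,-0.03,0,0,0,0,0],[-0.32,-0.03,0,0,0,0,0],[-0.32,-0.03,0,0,0,0,0]])

```text
clock: 3.55
eef_pos: [0.3924, 0.0577, 0.2034]
eef_rot: [-0.0, 0.924, 0.382, -0.0]
ft_force: [-0.5, -0.7, -0.6]
width: 0.0262
```

```bash
python3 - <<'E'
from h import *
from bench import *
s=state();print(s["eef_pos"],s["clock"])
c=read_camera("wrist"); cv2.imwrite("pics/d_wrist.png",c["image"][:,:,::-1])
d=pickle.load(open("a.pkl","rb"));d["d"]=c;d["s"]=s;pickle.dump(d,open("a.pkl","wb"))
E
```

```text
[0.39244728 0.0576929  0.20344874] 3.55
```

View pics/d_wrist.png

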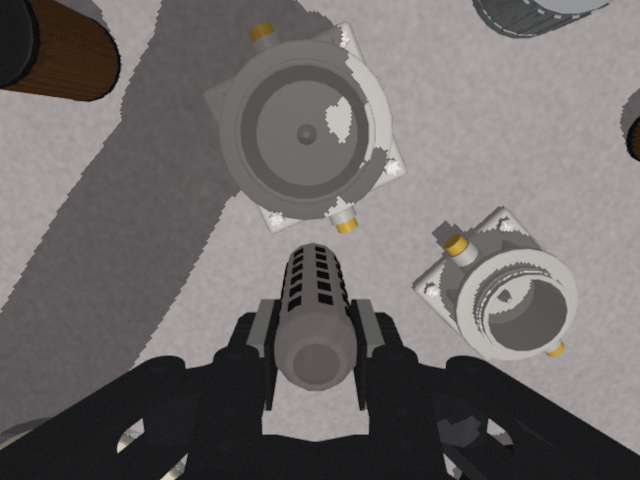

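Large bowl seen from above: pin tip at (307,134), inner rim centre about (306,131); small bowl's pin near (503,296), rim ≈(528,310).

```bash
python3 - <<'E'
from h import *
d=pickle.load(open("a.pkl","rb"));c=d["d"];s=d["s"]
g=cv2.cvtColor(c["image"],cv2.COLOR_RGB2GRAY)
for n,u,v,z in(("pin",307,134,.034),("rim",307,131,.08),("spin",505,295,.034)):
    X=ray(c,u,v,z);print(n,X,tool(s,X))
print(abs(ray(c,241,131,.08)-ray(c,374,131,.08)), "w/ rimdia", np.linalg.norm(ray(c,241,131,.08)-ray(c,374,131,.08)))
print(proj(c,s["eef_pos"]+[0,0,.021]), proj(c,s["eef_pos"]))
E
```

```text
pin [0.43654676 0.10941596 0.034     ] [ 0.06776076 -0.00543687  0.16944567]
rim [0.43845167 0.11003592 0.08      ] [ 0.06954397 -0.00455322  0.1234451 ]
spin [ 0.45936692 -0.08478602  0.034     ] [-0.05313923  0.14824577  0.1693835 ]
[0.05543977 0.05567319 0.        ] w/ rimdia 0.07856890423635193
(np.float64(314.34331650983387), np.float64(371.38835700801064)) (np.float64(314.4785282509377), np.float64(337.57984936892956))
```

>>> jog_arm(deltas=[[0.067,-0.005,0.0,0,0,0,0],[0.067,-0.005,0.0,0,0,0,0],[0.067,-0.005,0.04,0,0,0,0],[0.067,-0.005,0.07,0,0,0,0],[0.067,-0.005,0.08,0,0,0,0],[0.067,-0.005,0.08,0,0,0,0],[0.067,-0.005,0.08,0,0,0,0],[0.067,-0.005,0.08,0,0,0,0]])

```text
clock: 4.4
eef_pos: [0.4385, 0.1096, 0.1251]
eef_rot: [-0.0, 0.924, 0.382, 0.001]
ft_force: [0.1, -0.4, -1.0]
width: 0.0265
```

>>> jog_arm(deltas=[[0,0,0.006,0,0,0,0],[0,0,0.012,0,0,0,0],[0,0,0.018,0,0,0,0],[0,0,0.022,0,0,0,0],[0,0,0.025,0,0,0,0],[0,0,0.027,0,0,0,0],[0,0,0.029,0,0,0,0],[0,0,0.029,0,0,0,0]])

```text
clock: 5.2
eef_pos: [0.4385, 0.1096, 0.0959]
eef_rot: [-0.0, 0.924, 0.382, 0.001]
ft_force: [0.2, -0.1, -2.0]
width: 0.0262
```

```bash
python3 - <<'E'
from h import *
from bench import *
s=state();print(s["eef_pos"],s["ft_force"],s["ft_torque"],s["width"])
c=read_camera("wrist")["image"];e=read_camera("scene")["image"]
cv2.imwrite("pics/e.png",np.hstack([cv2.resize(c[200:480,150:470],(400,350)),cv2.resize(e[150:290,330:490],(400,350))])[:,:,::-1])
E
```

```text
[0.43854109 0.10963871 0.09587179] [ 0.15942407 -0.05642321 -2.01731758] [-0.01134974  0.01257722  0.01567416] 0.026244880863556228
```

View pics/e.png

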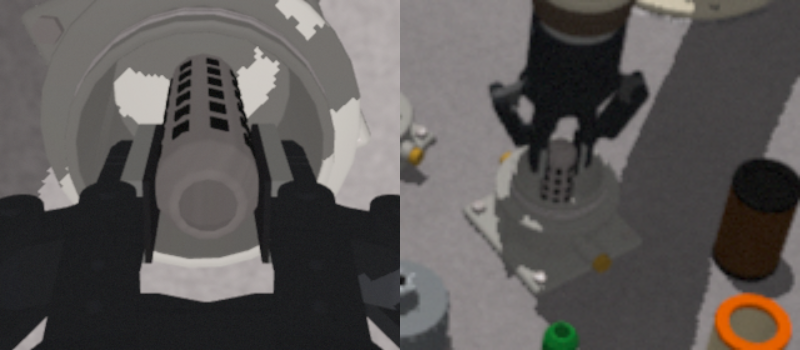

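Tube is in the bowl over the pin with no force; continue down until contact, then open moderately.

>>> jog_arm(deltas=[[0,0,0.002,0,0,0,0],[0,0,0.004,0,0,0,0],[0,0,0.005,0,0,0,0],[0,0,0.006,0,0,0,0],[0,0,0.006,0,0,0,0]])

```text
clock: 5.8
eef_pos: [0.4392, 0.11, 0.0917]
eef_rot: [-0.0, 0.924, 0.382, 0.003]
ft_force: [-2.7, 0.4, 11.8]
width: 0.0264
```

Contact at 0.0917, as expected (grip height 0.0759 + floor 0.016): it is seated. Release and rise.

>>> jog_arm(deltas=[[0,0,0,0,0,0,0.52],[0,0,0,0,0,0,0.52],[0,0,0,0,0,0,0.52],[0,0,-0.02,0,0,0,0.52],[0,0,-0.06,0,0,0,0.6],[0,0,-0.11,0,0,0,1],[0,0,-0.11,0,0,0,1],[0,0,-0.11,0,0,0,1]])

```text
clock: 6.6
eef_pos: [0.4392, 0.1099, 0.2025]
eef_rot: [-0.0, 0.924, 0.382, 0.003]
ft_force: [-0.2, 0.3, -0.6]
width: 0.0854
```

```bash
python3 - <<'E'
from h import *
from bench import *
s=state();print(s["eef_pos"],s["clock"])
c=read_camera("wrist"); cv2.imwrite("pics/f.png",c["image"][:,:,::-1])
d=pickle.load(open("a.pkl","rb"));d["f"]=c
e=d["b_wrist"]; o=ray(e,72,335,.1);print("Lel guess",o)
sc=d["b_scene"]["image"].astype(int); m=((sc[:,:,0]>200)&(sc[:,:,1]<150)&(sc[:,:,2]<80)).astype('uint8')
n,l,st,ce=cv2.connectedComponentsWithStats(m);print(st,ce)
for i in range(1,n):
  if st[i,4]>100:print(ray(d["b_scene"],st[i,0]+st[i,2]/2-.5,st[i,1]+st[i,3]/2-.5,.1))
print(tool(s,[o[0],o[1],s["eef_pos"][2]]), "proj tube top",proj(c,np.array([.4385,.1095,.110])))
pickle.dump(d,open("a.pkl","wb"))
E
```

```text
[0.43923455 0.10989384 0.20249141] 6.6
Lel guess [0.50124275 0.32951182 0.1       ]
[[     0      0    640    480 307129]
 [   479    273      8     17     71]] [[319.46232039 239.49030212]
 [482.49295775 281.45070423]]
[ 0.19898151 -0.11172494  0.00098545] proj tube top (np.float64(313.8446002356505), np.float64(261.3148613517145))
```

View pics/f.png

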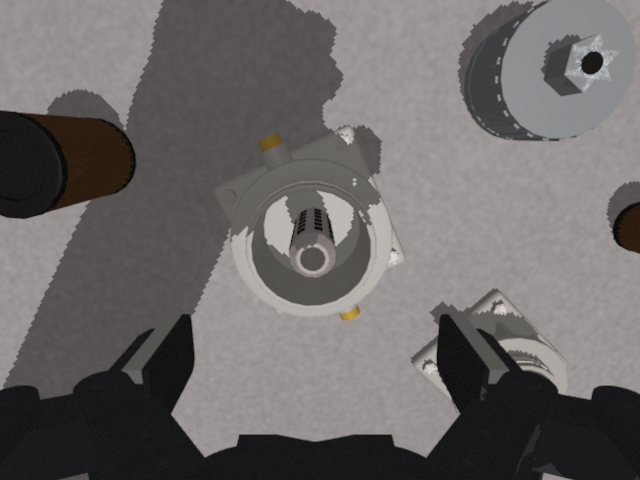

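Tube stands in the bowl, top at (312,257), upright. Now to the orange element, all three views agreeing on (0.501, 0.3295).

>>> jog_arm(deltas=[[0.199,-0.112,0,0,0,0,1],[0.199,-0.112,0,0,0,0,1],[0.199,-0.112,0,0,0,0,1],[0.199,-0.112,0,0,0,0,1],[0.199,-0.112,0,0,0,0,1],[0.199,-0.112,0,0,0,0,1],[0.199,-0.112,0,0,0,0,1]])

```text
clock: 7.35
eef_pos: [0.4998, 0.3295, 0.1998]
eef_rot: [0.0, 0.924, 0.383, 0.001]
ft_force: [-1.0, -0.0, -0.5]
width: 0.0856
```

```bash
cat >> h.py <<'E'
def ring(c,z,hue,smin=150,k=0):
    """centre of the biggest coloured top ring by ellipse fit of its outer contour"""
    h=cv2.cvtColor(c["image"],cv2.COLOR_RGB2HSV); m=cv2.inRange(h,(hue[0],smin,60),(hue[1],255,255))
    cs=sorted(cv2.findContours(m,0,1)[0],key=cv2.contourArea); q=cs[-1]
    (u,v),ax,an=cv2.fitEllipse(cv2.convexHull(q)); return (u,v),ax,cv2.boundingRect(q),ray(c,u,v,z)
E
python3 - <<'E'
from h import *
from bench import *
s=state();print(s["eef_pos"])
c=read_camera("wrist");r=ring(c,.1,(3,20));print(r,tool(s,r[3]))
d=pickle.load(open("a.pkl","rb"));t=ray(d["f"],312,257,.11);print("tube top",t)
cv2.imwrite("pics/g.png",c["image"][:,:,::-1])
E
```

```text
[0.49980731 0.32953993 0.19975406]
((311.6182556152344, 257.34368896484375), (97.7559814453125, 100.55201721191406), (262, 209, 101, 98), array([0.49777874, 0.3299286 , 0.1       ])) [-0.0012433  -0.00179089  0.09975162]
tube top [0.43956907 0.11202976 0.11      ]
```

>>> jog_arm(deltas=[[-0.001,-0.002,0.05,0,0,0,1],[-0.001,-0.002,0.1,0,0,0,1],[-0.001,-0.002,0.119,0,0,0,1],[-0.001,-0.002,0.119,0,0,0,1],[-0.001,-0.002,0.119,0,0,0,1],[-0.001,-0.002,0.119,0,0,0,0],[-0.001,-0.002,0.119,0,0,0,0],[-0.001,-0.002,0.119,0,0,0,0]])

```text
clock: 8.2
eef_pos: [0.4991, 0.3302, 0.0842]
eef_rot: [-0.0, 0.924, 0.382, 0.003]
ft_force: [-1.0, -1.5, 8.3]
width: 0.0581
```

>>> jog_arm(deltas=[[0,0,0,0,0,0,0],[0,0,-0.05,0,0,0,0],[0,0,-0.1,0,0,0,0],[0,0,-0.15,0,0,0,0],[0,0,-0.165,0,0,0,0],[0,0,-0.165,0,0,0,0],[0,0,-0.165,0,0,0,0],[0,0,-0.165,0,0,0,0]])

```text
clock: 9.0
eef_pos: [0.4978, 0.3296, 0.2471]
eef_rot: [0.0, 0.924, 0.382, 0.002]
ft_force: [0.1, 0.6, -1.8]
width: 0.0585
```

```bash
python3 - <<'E'
from h import *
from bench import *
s=state();print(s["eef_pos"],s["ft_force"],s["width"])
c=read_camera("wrist");r=ring(c,s["eef_pos"][2]+.019,(3,20));print(r,tool(s,r[3]))
cv2.imwrite("pics/g2.png",c["image"][:,:,::-1])
print(tool(s,[.439,.110,s["eef_pos"][2]]))
E
```

```text
[0.49778348 0.32955417 0.24714512] [ 0.11609351  0.58985453 -1.84933386] 0.05849606452796561
((314.7320251464844, 359.9328918457031), (171.14395141601562, 190.27093505859375), (221, 275, 189, 167), array([0.49968685, 0.33131834, 0.26614512])) [ 0.00264772  0.00012139 -0.01899237]
[-0.196662    0.11394484 -0.00040311]
```

View pics/g2.png

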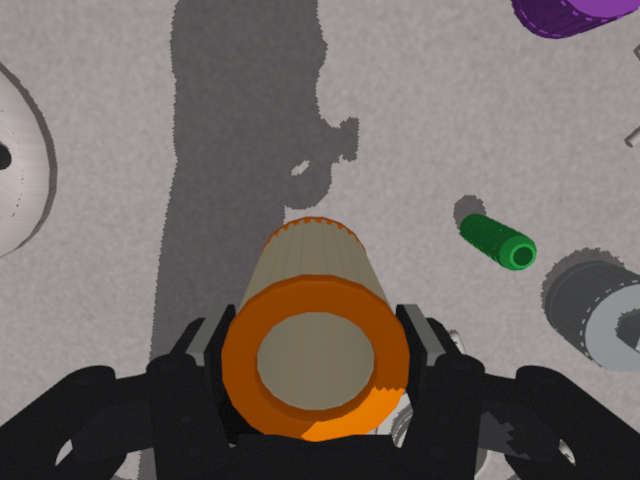

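Element held upright, top ring centred at (315,360), about 2 mm toward tool +x of the TCP. Carry it over the bowl.

>>> jog_arm(deltas=[[-0.198,0.114,0,0,0,0,0],[-0.198,0.114,0,0,0,0,0],[-0.198,0.114,0,0,0,0,0],[-0.198,0.114,0,0,0,0,0],[-0.198,0.114,0,0,0,0,0],[-0.198,0.114,0.02,0,0,0,0],[-0.198,0.114,0.035,0,0,0,0],[-0.198,0.114,0.035,0,0,0,0]])

```text
clock: 9.85
eef_pos: [0.4369, 0.1084, 0.2089]
eef_rot: [-0.0, 0.924, 0.382, -0.001]
ft_force: [-0.2, -0.1, -1.2]
width: 0.0585
```

```bash
python3 - <<'E'
from h import *
from bench import *
s=state();print(s["eef_pos"],s["ft_force"],s["width"])
ims=[]
for n in("scene","side"):
    c=read_camera(n)
    u,v=map(int,proj(c,np.array([.44,.11,.13]))); ims.append(cv2.resize(c["image"][v-65:v+65,u-65:u+65],(400,400),interpolation=2))
cv2.imwrite("pics/g3.png",np.hstack(ims)[:,:,::-1])
E
```

```text
[0.43690477 0.10841243 0.20892331] [-0.23380979 -0.10931313 -1.22623346] 0.058456938845776144
```

View pics/g3.png

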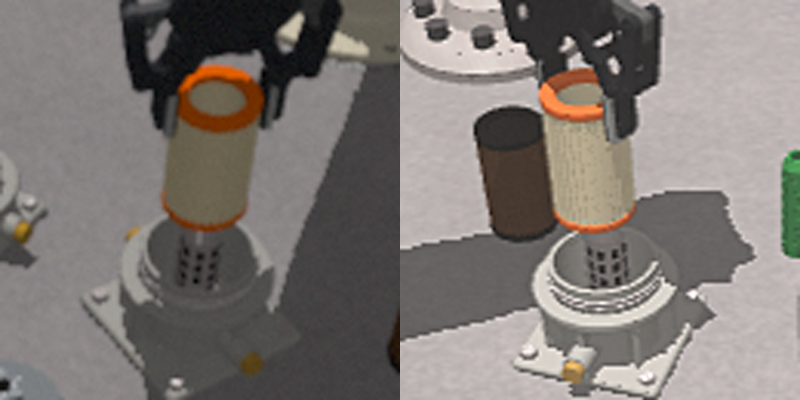

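```bash
python3 - <<'E'
from h import *
from bench import *
for n in("side","scene"):
    c=read_camera(n);cv2.imwrite(f"pics/k_{n}.png",c["image"][:,:,::-1])
    r=ring(c,.225,(3,20),120);u,v,w,h=r[2];print(n,"top ring",r[0],r[2])
    hs=cv2.cvtColor(c["image"],cv2.COLOR_RGB2HSV);m=cv2.inRange(hs,(3,120,60),(20,255,255))
    for q in cv2.findContours(m,0,1)[0]:
        if cv2.contourArea(q)>5:print(cv2.boundingRect(q),cv2.contourArea(q))
    for p in([.4385,.110,.225],[.4385,.110,.125],[.439,.11,.09],[.439,.11,.08],[.439,.11,.06]):print(p,np.round(proj(c,np.array(p)),1))
    R,t=np.array(c["R"]),c["t"]; 
    for X,z in(([.439,.11,.1],.1),):
        e=1e-3;print("px/mm x,y",[(np.array(proj(c,np.array(X)+np.eye(3)[i]*e))-proj(c,np.array(X))).round(2) for i in(0,1)])
    g=cv2.cvtColor(c["image"],cv2.COLOR_RGB2GRAY); u,v=map(int,proj(c,np.array([.439,.11,.09])))
    print(u-30,v); print(g[v+2,u-30:u+30]);print(g[v+5,u-30:u+30])
E
```

```text
side top ring (189.1629180908203, 36.064781188964844) (166, 21, 48, 33)
(278, 299, 7, 7) 34.5
(258, 232, 7, 8) 25.5
(254, 181, 28, 9) 42.0
(250, 137, 21, 17) 166.5
(191, 66, 22, 3) 7.0
(217, 45, 14, 7) 6.5
(135, 24, 36, 31) 21.0
(166, 21, 48, 33) 459.0
(181, 2, 26, 12) 56.5
(154, 0, 13, 15) 22.5
[0.4385, 0.11, 0.225] [265.9 143.5]
[0.4385, 0.11, 0.125] [270.3 182.4]
[0.439, 0.11, 0.09] [271.9 194.8]
[0.439, 0.11, 0.08] [272.3 198.2]
[0.439, 0.11, 0.06] [273.1 204.9]
px/mm x,y [array([ 0.44, -0.02]), array([ 0.01, -0.27])]
241 194
[ 98  99 100 100  99  98  98  98  97  96  95  91 123 201 195  90 102 110
 113 115 119 122 123 125  99  45  81 109  98 118 115 114 108  58  61 106
  60  81 116 112 111 108 109 109 106 105 109 114 114 111 103 102 102 100
  99 100 100 100 100 100]
[100 101 101  99  98 100  97  98  96  86 116 195 209 184  83  98 105 109
 113 117 117 121 122 127 121  90 112 111  79  57  99 117 110 100 121 110
  74  67 118 113 111 109 110 108 105  96  94 106 111 112 114 114 109  98
 100 101 102 102 102 101]
scene top ring (482.42999267578125, 458.80352783203125) (422, 404, 122, 76
[... 302 characters left out ...]
.3 168.6]
[0.4385, 0.11, 0.125] [394.2 203.7]
[0.439, 0.11, 0.09] [392.5 215.1]
[0.439, 0.11, 0.08] [392.  218.2]
[0.439, 0.11, 0.06] [391.2 224.4]
px/mm x,y [array([-0.25,  0.26]), array([0.39, 0.21])]
362 215
[135 139 137 136 137 138 135 143 155 158 158 154 149 147 128  68  70  71
  70  73  73  76  75  74  72  63  54  42  59  69  73  74  73  73  76  73
  66  54  58  68  71  74  73  69  69  69  72  70  95 135 154 154 149 138
 136 135 136 134 137 137]
[137 135 135 132 134 133 143 158 158 158 157 158 138 117 142  98  70  73
  72  72  76  73  75  75  65  44  61  58  60  71  59  17  20  49  72  54
  42  52  61  72  71  72  72  68  70  70  68  70  76 115 152 149 158 153
 145 136 136 138 137 136]
```

Side and scene views agree the element's lower end is ~5 mm short along tool +x relative to the tube; shift and start down.

>>> jog_arm(deltas=[[0.006,0.001,0,0,0,0,0],[0.006,0.001,0.005,0,0,0,0],[0.006,0.001,0.01,0,0,0,0],[0.006,0.001,0.01,0,0,0,0]])

```text
clock: 10.45
eef_pos: [0.443, 0.1128, 0.2012]
eef_rot: [0.0, 0.924, 0.382, 0.001]
ft_force: [0.5, -0.7, -0.6]
width: 0.0583
```

```bash
python3 - <<'E'
from h import *
from bench import *
s=state();print(s["eef_pos"],s["ft_force"]); zb=s["eef_pos"][2]-.084
for n in("side","scene"):
    c=read_camera(n);cv2.imwrite(f"pics/l_{n}.png",c["image"][:,:,::-1])
    hs=cv2.cvtColor(c["image"],cv2.COLOR_RGB2HSV);m=cv2.inRange(hs,(3,120,60),(20,255,255))
    for z in(zb+.1,zb):
        u,v=proj(c,np.array([.4395,.111,z]));print(n,"pred",round(u,1),round(v,1))
        for q in cv2.findContours(m,0,1)[0]:
            x,y,w,h=cv2.boundingRect(q)
            if cv2.contourArea(q)>5 and abs(x+w/2-u)<15 and abs(y+h/2-v)<15:print("  box",x,x+w-1,y,y+h-1,"mid",x+w/2-.5)
E
```

```text
[0.4429522  0.11280085 0.20124211] [ 0.54274898 -0.71743839 -0.64643458]
side pred 266.8 146.5
  box 253 273 140 156 mid 263.0
side pred 271.1 184.9
  box 258 284 183 192 mid 271.0
scene pred 399.0 171.9
  box 386 414 163 184 mid 400.0
scene pred 394.0 206.7
  box 381 407 206 217 mid 394.0
```

Lower end is now on the tube's axis in both views. Lower.

>>> jog_arm(deltas=[[0,0,0.012,0,0,0,0],[0,0,0.025,0,0,0,0],[0,0,0.037,0,0,0,0],[0,0,0.05,0,0,0,0],[0,0,0.062,0,0,0,0],[0,0,0.075,0,0,0,0],[0,0,0.085,0,0,0,0],[0,0,0.085,0,0,0,0]])

```text
clock: 11.35
eef_pos: [0.4426, 0.1126, 0.1153]
eef_rot: [-0.0, 0.924, 0.382, 0.0]
ft_force: [-0.3, 0.1, -1.2]
width: 0.0581
```

>>> jog_arm(deltas=[[0,0,0.004,0,0,0,0],[0,0,0.008,0,0,0,0],[0,0,0.011,0,0,0,0],[0,0,0.014,0,0,0,0],[0,0,0.016,0,0,0,0],[0,0,0.016,0,0,0,0]])

```text
clock: 11.95
eef_pos: [0.4428, 0.1128, 0.1003]
eef_rot: [-0.0, 0.924, 0.382, 0.001]
ft_force: [-2.9, 0.2, 6.4]
width: 0.0584
```

Contact at 0.1003 as predicted; release.

>>> jog_arm(deltas=[[0,0,0,0,0,0,1],[0,0,0,0,0,0,1],[0,0,0,0,0,0,1],[0,0,0,0,0,0,1],[0,0,-0.04,0,0,0,1],[0,0,-0.09,0,0,0,1],[0,0,-0.12,0,0,0,1],[0,0,-0.12,0,0,0,1]])

```text
clock: 12.75
eef_pos: [0.4441, 0.1131, 0.2248]
eef_rot: [0.0, 0.924, 0.382, 0.004]
ft_force: [0.1, 0.2, 0.3]
width: 0.0856
```

```bash
python3 - <<'E'
from h import *
from bench import *
s=state();print(s["eef_pos"],s["clock"])
c=read_camera("wrist");cv2.imwrite("pics/m.png",c["image"][:,:,::-1]);r=ring(c,.116,(3,20),120);print(r)
for n in("scene",):
    k=read_camera(n);hs=cv2.cvtColor(k["image"],cv2.COLOR_RGB2HSV);m=cv2.inRange(hs,(3,120,60),(20,255,255))
    print(proj(k,np.array([.44,.11,.116])),[cv2.boundingRect(q) for q in cv2.findContours(m,0,1)[0] if cv2.contourArea(q)>100])
# next: small element, black cap in tool axes
for n,p in(("Sel",(.622,-.27)),("Lcap",(.34,-.269))):print(n,tool(s,[*p,s["eef_pos"][2]]))
E
```

```text
[0.44408363 0.11307737 0.22481188] 12.75
((311.4522705078125, 255.6793212890625), (94.55175018310547, 98.02560424804688), (263, 209, 98, 94), array([0.4414815 , 0.11265874, 0.116     ]))
(np.float64(393.42200743937), np.float64(207.02599837732888)) [(422, 404, 122, 76), (381, 198, 28, 22), (89, 120, 61, 32), (591, 108, 49, 41), (602, 74, 38, 35), (565, 0, 75, 53), (457, 0, 54, 18), (307, 0, 74, 45)]
Sel [-0.14476665  0.39679326  0.00048082]
Lcap [-0.34360951  0.1968397  -0.00177532]
```

View pics/m.png

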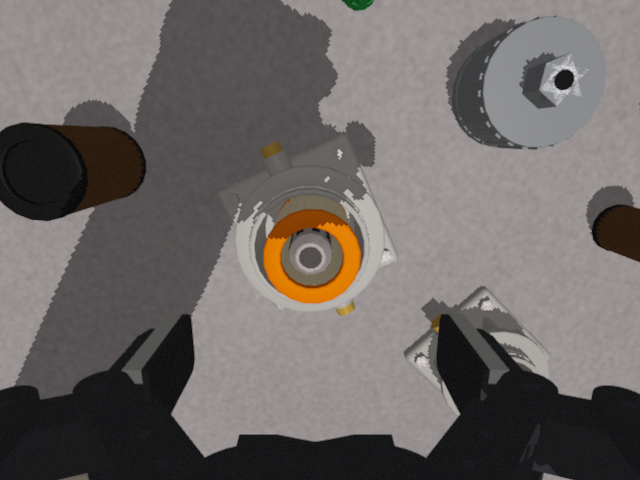

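Orange element seated concentrically round the tube (tube tip visible at (310,257)), height in the scene view matches 116 mm. Next the black cap: go above it and look at its boss.

>>> jog_arm(deltas=[[-0.343,0.197,0,0,0,0,1],[-0.343,0.197,0,0,0,0,1],[-0.343,0.197,0,0,0,0,1],[-0.343,0.197,0,0,0,0,1],[-0.343,0.197,0,0,0,0,1],[-0.343,0.197,0,0,0,0,1],[-0.343,0.197,0,0,0,0,1],[-0.343,0.197,0,0,0,0,1]])

```text
clock: 13.65
eef_pos: [0.3379, -0.2707, 0.2185]
eef_rot: [-0.001, 0.924, 0.382, 0.001]
ft_force: [0.8, -0.6, 0.4]
width: 0.0854
```

>>> jog_arm(deltas=[[0,0,0.01,0,0,0,1],[0,0,0.02,0,0,0,1],[0,0,0.03,0,0,0,1],[0,0,0.03,0,0,0,1]])

```text
clock: 14.05
eef_pos: [0.3377, -0.2691, 0.1864]
eef_rot: [-0.002, 0.924, 0.383, 0.0]
ft_force: [-0.1, 0.2, -0.0]
width: 0.0853
```

```bash
python3 - <<'E'
from h import *
from bench import *
s=state();print(s["eef_pos"],s["joint_positions"])
c=read_camera("wrist");d=pickle.load(open("a.pkl","rb"));d["n"]=c;d["sn"]=s;pickle.dump(d,open("a.pkl","wb"))
im=c["image"][80:400,155:475].astype(float);im=255*(np.clip(im,0,90)/90)**.6
cv2.imwrite("pics/n.png",cv2.resize(im.astype('uint8'),(600,600),interpolation=2)[:,:,::-1])
E
```

```text
[ 0.33773509 -0.26909304  0.18642552] [-0.67441107 -0.20607594 -0.21684494  1.56332489  0.00262964  1.68142088]
```

View pics/n.png

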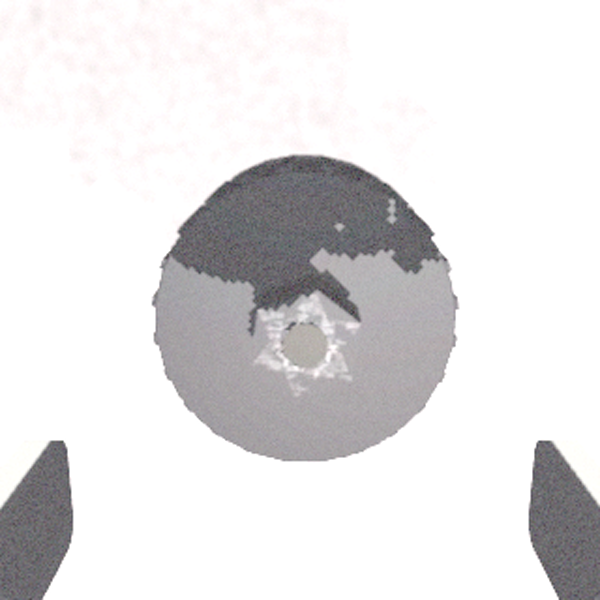

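Black cap: top disc centred at crop (305,307), boss hole at (305,343); star tips (boss corners) near 40° mod 60, so the flats are some 8–10° clockwise off the jaws. Refine numerically.

```bash
cat >> h.py <<'E'
def star(c,u0,v0,rad,zb,thr):
    """6-fold phase of the bright star on the boss, measured on plane zb in tool-aligned image axes"""
    g=cv2.cvtColor(c["image"],cv2.COLOR_RGB2GRAY); v,u=np.mgrid[0:480,0:640]
    m=(np.hypot(u-u0,v-v0)<rad)&(g>thr); w=((u-u0)+1j*(v-v0))[m]
    return m.sum(), np.degrees(np.angle((w**6).sum()))/6
E
python3 - <<'E'
from h import *
d=pickle.load(open("a.pkl","rb"));c=d["n"];s=d["sn"]
u0,v0=155+305/1.875,80+343/1.875
X=ray(c,u0,v0,.09);print(u0,v0,X,tool(s,X))
g=cv2.cvtColor(c["image"],cv2.COLOR_RGB2GRAY);print(np.percentile(g[int(v0)-35:int(v0)+35,int(u0)-35:int(u0)+35],[10,50,80,90,95,99]))
for t in(40,45,50,55,60):print(t,star(c,u0,v0,32,.09,t))
Y=ray(c,155+305/1.875,80+307/1.875,.068);print(Y,tool(s,Y))
E
```

```text
317.66666666666663 262.93333333333334 [ 0.33632142 -0.27246393  0.09      ] [-0.00360059  0.00172674  0.09641212]
[19. 48. 55. 64. 71. 81.]
40 (np.int64(2790), np.float64(-13.277099107313903))
45 (np.int64(2592), np.float64(-16.547641773884664))
50 (np.int64(1419), np.float64(-20.765906730448542))
55 (np.int64(940), np.float64(-21.816269314072912))
60 (np.int64(675), np.float64(-22.228297102931382))
[ 0.34030246 -0.26854623  0.068     ] [0.00193515 0.00185205 0.11842432]
```

>>> jog_arm(deltas=[[-0.003,0.002,0.04,0,0,8,0.65],[-0.003,0.002,0.08,0,0,8,0.65],[-0.003,0.002,0.098,0,0,8,0.65],[-0.003,0.002,0.103,0,0,8,0.65],[-0.003,0.002,0.103,0,0,8,0.65],[-0.003,0.002,0.103,0,0,8,0.5],[-0.003,0.002,0.103,0,0,8,0.5]])

```text
clock: 14.8
eef_pos: [0.3381, -0.2729, 0.086]
eef_rot: [-0.001, 0.948, 0.318, 0.001]
ft_force: [0.3, 0.1, 1.0]
width: 0.0425
```

>>> jog_arm(deltas=[[0,0,0,0,0,0,0],[0,0,0,0,0,0,0],[0,0,0,0,0,0,0],[0,0,0,0,0,0,0],[0,0,0,0,0,0,0]])

```text
clock: 15.3
eef_pos: [0.3384, -0.2731, 0.0868]
eef_rot: [-0.0, 0.948, 0.318, 0.002]
ft_force: [-0.9, 1.0, 5.9]
width: 0.0304
```

Width 30.4 (reads ~1.6 low, as with the tube) = on the flats. Lift.

>>> jog_arm(deltas=[[0,0,-0.02,0,0,0,0],[0,0,-0.05,0,0,0,0],[0,0,-0.1,0,0,0,0],[0,0,-0.15,0,0,0,0],[0,0,-0.175,0,0,0,0],[0,0,-0.175,0,0,0,0],[0,0,-0.175,0,0,0,0],[0,0,-0.175,0,0,0,0]])

```text
clock: 16.1
eef_pos: [0.3375, -0.273, 0.2601]
eef_rot: [-0.001, 0.948, 0.318, 0.001]
ft_force: [0.4, -0.6, -1.8]
width: 0.0305
```

```bash
python3 - <<'E'
from h import *
from bench import *
s=state();print(s["eef_pos"],s["ft_force"],s["width"])
c=read_camera("wrist");b=read_camera("side")
cv2.imwrite("pics/o.png",np.hstack([c["image"][:,:,::-1][160:480,120:520],b["image"][60:380,60:460,::-1]]))
print(tool(s,[.439,.110,s["eef_pos"][2]]))
E
```

```text
[ 0.33754254 -0.27304021  0.26008565] [ 0.38624185 -0.58187895 -1.76666922] 0.030533492492092258
[ 0.31176959 -0.24456469  0.00112097]
```

View pics/o.png

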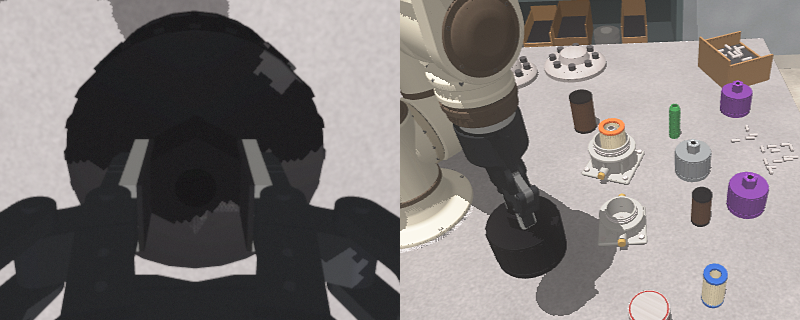

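Cap hangs level on its boss. Carry it above the large housing at this height.

>>> jog_arm(deltas=[[0.313,-0.2445,0,0,0,0,0],[0.313,-0.2445,0,0,0,0,0],[0.313,-0.2445,0,0,0,0,0],[0.313,-0.2445,0,0,0,0,0],[0.313,-0.2445,0,0,0,0,0],[0.313,-0.2445,0,0,0,0,0],[0.313,-0.2445,0,0,0,0,0],[0.313,-0.2445,0,0,0,0,0]])

```text
clock: 17.0
eef_pos: [0.4397, 0.113, 0.2605]
eef_rot: [-0.001, 0.948, 0.318, 0.0]
ft_force: [1.5, -0.2, -0.9]
width: 0.0304
```

>>> jog_arm(deltas=[[0,0,0.01,0,0,0,0],[0,0,0.02,0,0,0,0],[0,0,0.03,0,0,0,0],[0,0,0.03,0,0,0,0]])

```text
clock: 17.4
eef_pos: [0.4389, 0.1117, 0.2286]
eef_rot: [-0.001, 0.948, 0.317, -0.001]
ft_force: [0.1, 0.3, -1.9]
width: 0.0302
```

```bash
cat >> h.py <<'E'
def widest(c,ctr,z,dia,up,hw,lo=0,hi=60):
    """dark (or grey-level) cap: per-row left/right edges just above predicted lower rim centre"""
    g=cv2.cvtColor(c["image"],cv2.COLOR_RGB2GRAY); u,v=proj(c,np.array([*ctr,z])); out=[]
    for y in range(int(v)-up,int(v)+hw):
        r=np.where((g[y,int(u)-60:int(u)+60]>lo)&(g[y,int(u)-60:int(u)+60]<hi))[0]+int(u)-60
        if len(r):out.append((y,r[0],r[-1]))
    return (u,v),out
E
python3 - <<'E'
from h import *
from bench import *
s=state();print(s["eef_pos"],s["ft_force"],s["width"]); z=s["eef_pos"][2]-.0868
for n in("side","scene"):
    c=read_camera(n);cv2.imwrite(f"pics/p_{n}.png",c["image"][:,:,::-1])
    # predicted silhouette of a cap at housing centre
    a=np.linspace(0,6.28,90);P=np.array([proj(c,np.array([.438+.052*np.cos(t),.111+.052*np.sin(t),z])) for t in a])
    print(n,"pred cols",P[:,0].min(),P[:,0].max(),"bottom",P[:,1].max(),"ctr",proj(c,np.array([.438,.111,z])))
    print(widest(c,(.438,.111),z,.104,8,16)[1])
E
```

```text
[0.43891748 0.11172204 0.22864953] [ 0.08128977  0.3483877  -1.90685571] 0.030209224483146377
side pred cols 245.87419247139377 292.831839446036 bottom 190.2772458956916 ctr (np.float64(269.40899445492823), np.float64(175.9966470825516))
[(167, np.int64(231), np.int64(290)), (168, np.int64(232), np.int64(290)), (169, np.int64(232), np.int64(290)), (170, np.int64(232), np.int64(290)), (171, np.int64(232), np.int64(290)), (172, np.int64(232), np.int64(291)), (173, np.int64(232), np.int64(291)), (174, np.int64(233), np.int64(291)), (175, np.int64(233), np.int64(291)), (176, np.int64(233), np.int64(291)), (177, np.int64(233), np.int64(291)), (178, np.int64(233), np.int64(290)), (179, np.int64(234), np.int64(290)), (180, np.int64(234), np.int64(289)), (181, np.int64(234), np.int64(289)), (182, np.int64(234), np.int64(288)), (183, np.int64(234), np.int64(287)), (184, np.int64(234), np.int64(286)), (185, np.int64(235), np.int64(284)), (186, np.int64(235), np.int64(283)), (187, np.int64(235), np.int64(280)), (188, np.int64(235), np.int64(278)), (189, np.int64(235), np.int64(274)), (190, np.i
[... 363 characters left out ...]
95, np.int64(373), np.int64(422)), (196, np.int64(373), np.int64(421)), (197, np.int64(373), np.int64(421)), (198, np.int64(373), np.int64(421)), (199, np.int64(373), np.int64(421)), (200, np.int64(373), np.int64(420)), (201, np.int64(373), np.int64(420)), (202, np.int64(374), np.int64(420)), (203, np.int64(374), np.int64(420)), (204, np.int64(375), np.int64(419)), (205, np.int64(376), np.int64(419)), (206, np.int64(377), np.int64(418)), (207, np.int64(378), np.int64(418)), (208, np.int64(378), np.int64(417)), (209, np.int64(380), np.int64(416)), (210, np.int64(380), np.int64(415)), (211, np.int64(382), np.int64(413)), (212, np.int64(383), np.int64(412)), (213, np.int64(383), np.int64(410))]
```

>>> jog_arm(deltas=[[0.001,0.003,0.0,0,0,0,0],[0.001,0.003,0.015,0,0,0,0],[0.001,0.003,0.03,0,0,0,0],[0.001,0.003,0.045,0,0,0,0],[0.001,0.003,0.055,0,0,0,0],[0.001,0.003,0.055,0,0,0,0],[0.001,0.003,0.055,0,0,0,0]])

```text
clock: 18.2
eef_pos: [0.4423, 0.11, 0.1761]
eef_rot: [-0.001, 0.948, 0.317, 0.001]
ft_force: [0.0, 0.5, -1.7]
width: 0.0305
```

```bash
python3 - <<'E'
from h import *
from bench import *
s=state();print(s["eef_pos"],s["ft_force"],s["width"]); z=s["eef_pos"][2]-.0868
for n in("side","scene"):
    c=read_camera(n);cv2.imwrite(f"pics/q_{n}.png",c["image"][:,:,::-1])
    a=np.linspace(0,6.28,90);P=np.array([proj(c,np.array([.438+.052*np.cos(t),.111+.052*np.sin(t),z])) for t in a])
    print(n,"pred cols",P[:,0].min().round(1),P[:,0].max().round(1),"bottom",P[:,1].max().round(1),proj(c,np.array([.438,.111,z])))
    o=widest(c,(.438,.111),z,.104,2,20,0,50)[1];print([tuple(map(int,q)) for q in o])
    if n=="side":im=c["image"][150:240,220:330]
    else: im2=c["image"][160:250,340:450]
cv2.imwrite("pics/q.png",np.hstack([cv2.resize(x,(396,324),interpolation=2) for x in(im,im2)])[:,:,::-1])
E
```

```text
[0.44229089 0.11003769 0.17605618] [ 0.04606786  0.54283095 -1.74705338] 0.030478711820140062
side pred cols 248.9 294.1 bottom 209.3 (np.float64(271.5499108994738), np.float64(194.77327624425843))
[(192, 238, 293), (193, 242, 294), (194, 250, 294), (195, 250, 293), (196, 250, 293), (197, 250, 293), (198, 250, 293), (199, 251, 292), (200, 251, 291), (201, 252, 291), (202, 252, 290), (203, 253, 289), (204, 254, 288), (205, 255, 286), (206, 257, 284), (207, 259, 282), (208, 261, 278), (209, 266, 272)]
scene pred cols 369.2 417.1 bottom 233.1 (np.float64(393.0874820454793), np.float64(215.26752118661744))
[(213, 370, 417), (214, 370, 416), (215, 370, 416), (216, 370, 416), (217, 370, 416), (218, 370, 416), (219, 371, 415), (220, 371, 415), (221, 371, 415), (222, 372, 415), (223, 372, 415), (224, 373, 414), (225, 374, 413), (226, 375, 412), (227, 376, 412), (228, 377, 410), (229, 379, 409), (230, 381, 407), (231, 383, 405), (232, 386, 403), (233, 390, 398)]
```

Cap's silhouette matches the housing centre in both views within a pixel. Lower onto the collar.

>>> jog_arm(deltas=[[0,0,0.005,0,0,0,0],[0,0,0.01,0,0,0,0],[0,0,0.015,0,0,0,0],[0,0,0.02,0,0,0,0],[0,0,0.024,0,0,0,0],[0,0,0.027,0,0,0,0],[0,0,0.029,0,0,0,0],[0,0,0.03,0,0,0,0]])

```text
clock: 19.1
eef_pos: [0.4425, 0.1105, 0.1469]
eef_rot: [-0.001, 0.948, 0.317, 0.001]
ft_force: [-5.4, 1.7, 9.4]
width: 0.0306
```

>>> jog_arm(deltas=[[0,0,0.001,0,0,0,0],[0,0,0.001,0,0,0,0]])

```text
clock: 19.3
eef_pos: [0.4425, 0.1105, 0.1469]
eef_rot: [-0.001, 0.948, 0.317, 0.002]
ft_force: [-3.8, 0.7, 6.3]
width: 0.0307
```

Contact at 0.1469 = 60 mm above the bench: on the collar. Release and go up.

>>> jog_arm(deltas=[[0,0,0,0,0,0,0.6],[0,0,0,0,0,0,0.6],[0,0,0,0,0,0,0.6],[0,0,-0.03,0,0,0,0.6],[0,0,-0.07,0,0,0,1],[0,0,-0.1,0,0,0,1],[0,0,-0.1,0,0,0,1]])

```text
clock: 20.0
eef_pos: [0.4434, 0.1105, 0.251]
eef_rot: [-0.001, 0.948, 0.317, 0.005]
ft_force: [-0.4, -0.0, -0.3]
width: 0.0855
```

```bash
python3 - <<'E'
from h import *
from bench import *
s=state();print(s["eef_pos"])
d=pickle.load(open("a.pkl","rb"))
for n in("side","scene"):
    c=read_camera(n);z=.06;a=np.linspace(0,6.28,90);P=np.array([proj(c,np.array([.438+.052*np.cos(t),.111+.052*np.sin(t),z])) for t in a])
    print(n,"pred cols",P[:,0].min().round(1),P[:,0].max().round(1),"bottom",P[:,1].max().round(1))
    o=widest(c,(.438,.111),z,.104,2,20,0,50)[1];print([tuple(map(int,q)) for q in o[::3]])
    print("blue",ring(c,.08,(100,120),150))
print(tool(s,[.622,-.271,s["eef_pos"][2]]))
E
```

```text
[0.44344711 0.11046026 0.25099705]
side pred cols 250.4 294.8 bottom 219.2
[(202, 251, 294), (205, 252, 294), (208, 252, 293), (211, 254, 291), (214, 256, 287), (217, 261, 281)]
blue ((374.9249572753906, 333.93377685546875), (20.836301803588867, 23.713586807250977), (364, 324, 23, 21), array([ 0.62223432, -0.27252296,  0.08      ]))
scene pred cols 368.3 415.3 bottom 242.1
[(222, 369, 415), (225, 369, 415), (228, 369, 414), (231, 371, 414), (234, 373, 412), (237, 376, 409), (240, 382, 405)]
blue ((208.8638916015625, 190.98516845703125), (12.999489784240723, 17.287118911743164), (200, 185, 18, 13), array([ 0.62599703, -0.26612503,  0.08      ]))
[-8.67312719e-02  4.12153707e-01 -2.71928143e-04]
```

Large cap seated: outline and lower edge match the 60 mm height in both views. Now the blue element.

>>> jog_arm(deltas=[[-0.087,0.412,0.0,0,0,0,1],[-0.087,0.412,0.0,0,0,0,1],[-0.087,0.412,0.0,0,0,0,1],[-0.087,0.412,0.0,0,0,0,1],[-0.087,0.412,0.0,0,0,0,1],[-0.087,0.412,0.0,0,0,0,1],[-0.087,0.412,0.0,0,0,0,1],[-0.087,0.412,0.0,0,0,0,1]])

```text
clock: 20.9
eef_pos: [0.612, -0.254, 0.2446]
eef_rot: [-0.002, 0.948, 0.317, 0.001]
ft_force: [0.8, 0.9, 0.3]
width: 0.0854
```

>>> jog_arm(deltas=[[0,0.0,0.02,0,0,0,1],[0,0.0,0.05,0,0,0,1],[0,0.0,0.07,0,0,0,1],[0,0.0,0.07,0,0,0,1],[0,0.0,0.07,0,0,0,1]])

```text
clock: 21.4
eef_pos: [0.6117, -0.2535, 0.174]
eef_rot: [-0.002, 0.948, 0.317, 0.001]
ft_force: [0.4, 0.4, 0.7]
width: 0.0854
```

```bash
python3 - <<'E'
from h import *
from bench import *
s=state();print(s["eef_pos"])
c=read_camera("wrist");r=ring(c,.08,(100,120),120);print(r,tool(s,r[3]));cv2.imwrite("pics/r.png",c["image"][:,:,::-1])
E
```

```text
[ 0.61168427 -0.25346117  0.17401062]
((352.3559875488281, 257.93450927734375), (69.61908721923828, 71.72193145751953), (317, 223, 72, 70), array([ 0.62474929, -0.27002388,  0.08      ])) [0.00019394 0.02145964 0.09392796]
```

>>> jog_arm(deltas=[[0,0.0215,0.02,0,0,0,1],[0,0.0215,0.06,0,0,0,1],[0,0.0215,0.1,0,0,0,1],[0,0.0215,0.11,0,0,0,0.8],[0,0.0215,0.11,0,0,0,0.8],[0,0.0215,0.11,0,0,0,0],[0,0.0215,0.11,0,0,0,0],[0,0.0215,0.11,0,0,0,0]])

```text
clock: 22.25
eef_pos: [0.6266, -0.2707, 0.0688]
eef_rot: [-0.0, 0.948, 0.317, 0.003]
ft_force: [-0.6, 1.3, 5.6]
width: 0.0404
```

>>> jog_arm(deltas=[[0,0,0,0,0,0,0],[0,0,0,0,0,0,0],[0,0,0,0,0,0,0]])

```text
clock: 22.55
eef_pos: [0.6269, -0.2708, 0.0695]
eef_rot: [0.0, 0.948, 0.317, 0.004]
ft_force: [0.0, 0.2, -1.1]
width: 0.0403
```

>>> jog_arm(deltas=[[0,0,-0.02,0,0,0,0],[0,0,-0.06,0,0,0,0],[0,0,-0.1,0,0,0,0],[0,0,-0.14,0,0,0,0],[0,0,-0.14,0,0,0,0],[0,0,-0.14,0,0,0,0]])

```text
clock: 23.15
eef_pos: [0.6263, -0.2714, 0.2104]
eef_rot: [0.001, 0.948, 0.317, 0.004]
ft_force: [-0.1, -0.3, -0.3]
width: 0.0405
```

```bash
python3 - <<'E'
from h import *
from bench import *
s=state();print(s["eef_pos"],s["ft_force"],s["width"])
c=read_camera("wrist");cv2.imwrite("pics/s.png",c["image"][:,:,::-1]);r=ring(c,s["eef_pos"][2]+.014,(100,120),120);print(r,tool(s,r[3]))
print(tool(s,[.461,-.086,s["eef_pos"][2]]))
# small housing in the initial static views: brightness of rim
d=pickle.load(open("a.pkl","rb"))
for n in("side","scene"):
    k=d[n];print(n,np.round(proj(k,np.array([.461,-.086,.062])),1),np.round(proj(k,np.array([.461,-.086,.046])),1))
    u,v=map(int,proj(k,np.array([.461,-.086,.062])));cv2.imwrite(f"pics/sh_{n}.png",cv2.resize(k["image"][v-40:v+50,u-45:u+45],(400,400),interpolation=2)[:,:,::-1]);print(u-45,v-40)
cv2.imwrite("pics/sh.png",np.hstack([cv2.imread("pics/sh_side.png"),cv2.imread("pics/sh_scene.png")]))
E
```

```text
[ 0.62632459 -0.27137695  0.21038362] [-0.07987136 -0.25316359 -0.32056069] 0.040450092408740757
((315.4728698730469, 354.88995361328125), (118.60249328613281, 127.01380157470703), (253, 296, 126, 119), array([ 0.62761256, -0.27083417,  0.22438362])) [ 0.00146747  0.00040149 -0.01398709]
[-0.0205909  -0.24753045 -0.00123573]
side [281.5 265. ] [282.1 270.3]
236 225
scene [315.6 191. ] [315.7 195.8]
270 150
```

View pics/sh.png

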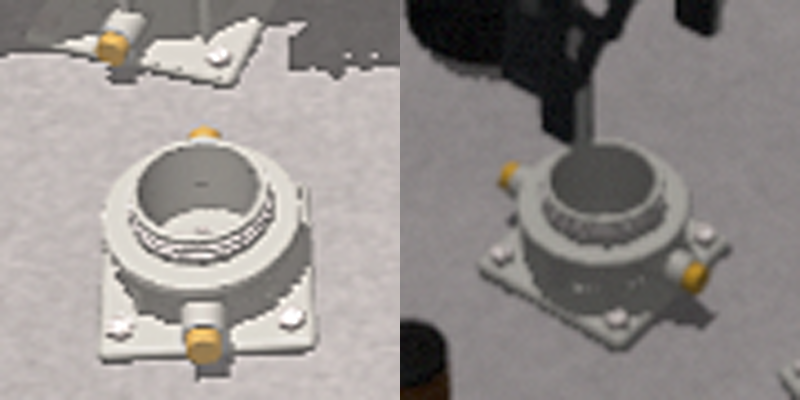

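Small housing close up: inner rim centre at side ≈(280.5,267), scene ≈(315.5,190) → about (0.459, −0.0875). Carry the element there.

>>> jog_arm(deltas=[[-0.023,-0.2475,0.0,0,0,0,0],[-0.023,-0.2475,0.0,0,0,0,0],[-0.023,-0.2475,0.0,0,0,0,0],[-0.023,-0.2475,0.0,0,0,0,0],[-0.023,-0.2475,0.0,0,0,0,0],[-0.023,-0.2475,0.02,0,0,0,0],[-0.023,-0.2475,0.04,0,0,0,0],[-0.023,-0.2475,0.05,0,0,0,0]])

```text
clock: 24.0
eef_pos: [0.4575, -0.0866, 0.1551]
eef_rot: [-0.001, 0.948, 0.317, 0.002]
ft_force: [0.0, 0.5, -0.8]
width: 0.0402
```

```bash
cat > bl.py <<'E'
from h import *
from bench import *
s=state();print(s["eef_pos"],s["ft_force"],s["width"]); zb=s["eef_pos"][2]-.0695
for n in("side","scene"):
    c=read_camera(n);cv2.imwrite(f"pics/t_{n}.png",c["image"][:,:,::-1])
    hs=cv2.cvtColor(c["image"],cv2.COLOR_RGB2HSV);m=cv2.inRange(hs,(98,100,50),(122,255,255))
    for z in(zb+.08,zb):
        a=np.linspace(0,6.28,90);P=np.array([proj(c,np.array([.459+.021*np.cos(t),-.0875+.021*np.sin(t),z])) for t in a])
        print(n,"pred cols",P[:,0].min().round(1),P[:,0].max().round(1),"rows",P[:,1].min().round(1),P[:,1].max().round(1))
        u,v=P.mean(0)
        for q in cv2.findContours(m,0,1)[0]:
            x,y,w,h=cv2.boundingRect(q)
            if w*h>6 and abs(x+w/2-u)<20 and abs(y+h/2-v)<15:print("  box",x-.5,x+w-.5,y-.5,y+h-.5)
E
python3 bl.py
```

```text
[ 0.45751599 -0.08658638  0.15510795] [ 0.01304605  0.50254318 -0.80041153] 0.040189210424903
side pred cols 264.9 287.6 rows 220.1 235.3
  box 262.5 276.5 220.5 237.5
side pred cols 269.0 290.2 rows 250.0 265.3
  box 266.5 286.5 257.5 264.5
scene pred cols 305.9 325.0 rows 150.0 162.6
  box 307.5 326.5 149.5 163.5
scene pred cols 306.5 324.7 rows 176.6 189.2
  box 310.5 324.5 183.5 187.5
```

As with the orange element, the lower end sits ~6 mm short along tool x in the fixed views; correct and recheck.

>>> jog_arm(deltas=[[0.006,0.002,0,0,0,0,0],[0.006,0.002,0.005,0,0,0,0],[0.006,0.002,0.01,0,0,0,0],[0.006,0.002,0.01,0,0,0,0]])

```text
clock: 24.5
eef_pos: [0.4636, -0.0849, 0.145]
eef_rot: [-0.001, 0.948, 0.317, 0.001]
ft_force: [-1.0, -0.3, -0.7]
width: 0.0404
```

```bash
python3 bl.py
```

```text
[ 0.46360952 -0.08493707  0.14496985] [-1.02090339 -0.27098029 -0.67918917] 0.04041981051509572
side pred cols 265.4 287.9 rows 224.1 239.3
  box 283.5 286.5 224.5 227.5
  box 266.5 280.5 223.5 240.5
side pred cols 269.5 290.5 rows 253.5 268.8
  box 270.5 290.5 259.5 266.5
scene pred cols 306.0 325.0 rows 153.5 166.1
  box 305.5 324.5 154.5 168.5
scene pred cols 306.6 324.7 rows 179.8 192.4
  box 308.5 324.5 188.5 192.5
```

>>> jog_arm(deltas=[[-0.001,0.001,0.008,0,0,0,0],[-0.001,0.001,0.016,0,0,0,0],[-0.001,0.001,0.024,0,0,0,0],[-0.001,0.001,0.032,0,0,0,0],[-0.001,0.001,0.038,0,0,0,0],[-0.001,0.001,0.044,0,0,0,0],[-0.001,0.001,0.048,0,0,0,0],[-0.001,0.001,0.052,0,0,0,0]])

```text
clock: 25.4
eef_pos: [0.4637, -0.0862, 0.0934]
eef_rot: [-0.001, 0.948, 0.317, 0.002]
ft_force: [-0.3, -0.0, -0.4]
width: 0.0404
```

>>> jog_arm(deltas=[[0,0,0.003,0,0,0,0],[0,0,0.006,0,0,0,0],[0,0,0.008,0,0,0,0],[0,0,0.01,0,0,0,0],[0,0,0.01,0,0,0,0]])

```text
clock: 25.9
eef_pos: [0.464, -0.086, 0.0847]
eef_rot: [-0.001, 0.948, 0.317, 0.002]
ft_force: [-3.3, 2.5, 11.0]
width: 0.0405
```

Contact at 0.0847 (expected 0.0855): seated. Release, rise, measure.

>>> jog_arm(deltas=[[0,0,0,0,0,0,0.9],[0,0,0,0,0,0,0.9],[0,0,0,0,0,0,0.9],[0,0,0,0,0,0,0.9],[0,0,-0.04,0,0,0,1],[0,0,-0.08,0,0,0,1],[0,0,-0.12,0,0,0,1],[0,0,-0.12,0,0,0,1]])

```text
clock: 26.7
eef_pos: [0.4653, -0.0867, 0.2101]
eef_rot: [0.001, 0.948, 0.317, 0.006]
ft_force: [0.2, -0.6, -0.2]
width: 0.0851
```

```bash
python3 - <<'E'
from h import *
from bench import *
s=state();print(s["eef_pos"],s["joint_positions"])
c=read_camera("wrist");cv2.imwrite("pics/v.png",c["image"][:,:,::-1]);print("wrist",ring(c,.096,(100,120),120))
for n in("side","scene"):
    c=read_camera(n);r=ring(c,.096,(98,122),100)
    a=np.linspace(0,6.28,90);P=np.array([proj(c,np.array([.459+.021*np.cos(t),-.0875+.021*np.sin(t),.096])) for t in a])
    print(n,"pred",P.min(0).round(1),P.max(0).round(1))
    hs=cv2.cvtColor(c["image"],cv2.COLOR_RGB2HSV);m=cv2.inRange(hs,(98,100,50),(122,255,255))
    print([cv2.boundingRect(q) for q in cv2.findContours(m,0,1)[0] if cv2.contourArea(q)>20])
print(tool(s,[.621,.073,s["eef_pos"][2]]))
E
```

```text
[ 0.46526842 -0.08672759  0.21006482] [-0.18665156 -0.11674896 -0.09359969  1.58337287  0.00412721  2.30973993]
wrist ((309.05413818359375, 253.40505981445312), (64.28302001953125, 66.32066345214844), (276, 221, 67, 65), array([ 0.46204725, -0.08558708,  0.096     ]))
side pred [268.5 246.3] [289.9 261.6]
[(270, 247, 21, 16)]
scene pred [306.4 173.3] [324.8 185.9]
[(308, 175, 18, 14), (59, 129, 32, 16)]
[ 0.22047009 -0.03396875  0.00207154]
```

Blue element stands at the right height and place. Now over the grey cap (hole at initial wrist (426,121); the other small‑cap shapes are purple).

>>> jog_arm(deltas=[[0.221,-0.034,0.0,0,0,0,1],[0.221,-0.034,0.0,0,0,0,1],[0.221,-0.034,0.0,0,0,0,1],[0.221,-0.034,0.0,0,0,0,1],[0.221,-0.034,0.0,0,0,0,1],[0.221,-0.034,0.01,0,0,0,1],[0.221,-0.034,0.02,0,0,0,1],[0.221,-0.034,0.025,0,0,0,1]])

```text
clock: 27.65
eef_pos: [0.6185, 0.0729, 0.1779]
eef_rot: [-0.001, 0.949, 0.317, 0.001]
ft_force: [0.6, -0.3, 0.2]
width: 0.0851
```

```bash
python3 - <<'E'
from h import *
from bench import *
s=state();print(s["eef_pos"],s["joint_positions"])
c=read_camera("wrist");d=pickle.load(open("a.pkl","rb"));d["w"]=c;d["sw"]=s;pickle.dump(d,open("a.pkl","wb"))
cv2.imwrite("pics/w.png",cv2.resize(c["image"][100:400,170:470],(600,600),interpolation=2)[:,:,::-1])
g=cv2.cvtColor(c["image"],cv2.COLOR_RGB2GRAY)
n,l,st,ce=cv2.connectedComponentsWithStats((g[180:330,250:400]<25).astype('uint8'))
for i in range(1,n):
    if st[i,4]>30:
        u,v=ce[i]+[250,180];X=ray(c,u,v,.084);print(st[i],u,v,X,tool(s,X))
        for t in(120,140,160,180,200):print(t,star(c,u,v,27,.084,t))
E
```

```text
[0.61845141 0.07294858 0.17786946] [0.11611542 0.24803484 0.2284337  1.550723   0.00297738 2.61312342]
```

View pics/w.png

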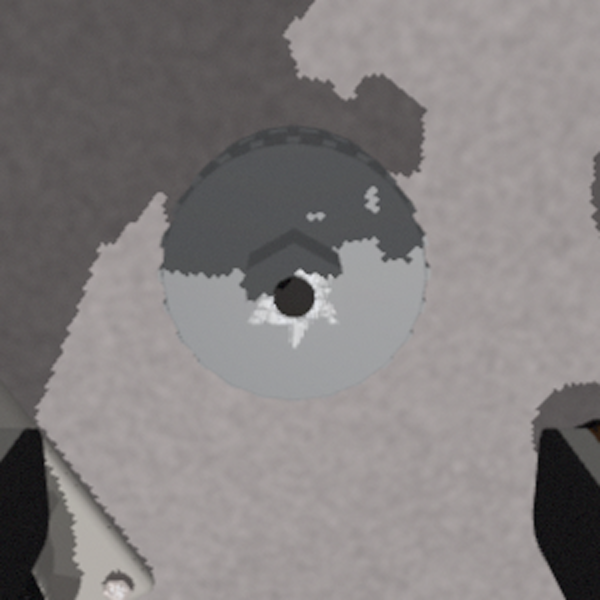

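Grey cap, hole at crop (294,297) = pixel (317,248.5); boss has a corner straight up and flats left/right, so it is already aligned with the jaws.

```bash
python3 - <<'E'
from h import *
d=pickle.load(open("a.pkl","rb"));X=ray(d["w"],317,248.5,.084);print(X,tool(d["sw"],X))
E
```

```text
[0.62389738 0.07562898 0.084     ] [0.00578459 0.00134875 0.09387778]
```

>>> jog_arm(deltas=[[0.005,0.0015,0.04,0,0,0,0.65],[0.005,0.0015,0.08,0,0,0,0.65],[0.005,0.0015,0.096,0,0,0,0.65],[0.005,0.0015,0.1,0,0,0,0.65],[0.005,0.0015,0.1,0,0,0,0.6],[0.005,0.0015,0.1,0,0,0,0.45],[0.005,0.0015,0.1,0,0,0,0.45]])

```text
clock: 28.4
eef_pos: [0.624, 0.0748, 0.0797]
eef_rot: [-0.001, 0.949, 0.316, 0.002]
ft_force: [0.1, -0.3, -0.5]
width: 0.0387
```

>>> jog_arm(deltas=[[0,0,0,0,0,0,0],[0,0,0,0,0,0,0],[0,0,0,0,0,0,0],[0,0,0,0,0,0,0],[0,0,0,0,0,0,0]])

```text
clock: 28.9
eef_pos: [0.6245, 0.0749, 0.0805]
eef_rot: [-0.001, 0.949, 0.317, 0.003]
ft_force: [-1.4, 0.7, 5.8]
width: 0.0257
```

>>> jog_arm(deltas=[[0,0,-0.02,0,0,0,0],[0,0,-0.05,0,0,0,0],[0,0,-0.1,0,0,0,0],[0,0,-0.14,0,0,0,0],[0,0,-0.15,0,0,0,0],[0,0,-0.15,0,0,0,0],[0,0,-0.15,0,0,0,0]])

```text
clock: 29.6
eef_pos: [0.6236, 0.0744, 0.2286]
eef_rot: [-0.001, 0.949, 0.317, 0.001]
ft_force: [-0.0, -0.0, -1.7]
width: 0.0256
```

```bash
python3 - <<'E'
from h import *
from bench import *
s=state();print(s["eef_pos"],s["ft_force"],s["width"])
c=read_camera("wrist");cv2.imwrite("pics/x.png",c["image"][:,:,::-1])
print(tool(s,[.463,-.086,s["eef_pos"][2]]))
z=s["eef_pos"][2]
for n in("side","scene"):
    c=read_camera(n);cv2.imwrite(f"pics/x_{n}.png",c["image"][:,:,::-1]);u,v=proj(c,np.array([*s["eef_pos"][:2],z-.081]));print(n,u,v)
    g=cv2.cvtColor(c["image"],cv2.COLOR_RGB2GRAY).astype(int)
    for y in(0,6,12,16):print(int(v)+y,list(g[int(v)+y,int(u)-45:int(u)+45:1]))
E
```

```text
[0.62356072 0.07440439 0.22862578] [-0.00829781 -0.0481898  -1.68163049] 0.02556543684076949
[-0.22471424  0.031814   -0.00083284]
side 354.59978968150153 180.01790304796407
180 [np.int64(185), np.int64(184), np.int64(180), np.int64(178), np.int64(180), np.int64(178), np.int64(177), np.int64(177), np.int64(178), np.int64(181), np.int64(184), np.int64(181), np.int64(180), np.int64(181), np.int64(180), np.int64(181), np.int64(179), np.int64(181), np.int64(186), np.int64(175), np.int64(83), np.int64(70), np.int64(77), np.int64(78), np.int64(79), np.int64(81), np.int64(98), np.int64(117), np.int64(88), np.int64(100), np.int64(103), np.int64(99), np.int64(99), np.int64(106), np.int64(106), np.int64(104), np.int64(102), np.int64(107), np.int64(107), np.int64(108), np.int64(106), np.int64(102), np.int64(108), np.int64(106), np.int64(106), np.int64(108), np.int64(108), np.int64(106), np.int64(103), np.int64(102), np.int64(104), np.int64(105), np.int64(105), np.int64(103), np.int64(100), np.int64(100), np.int64(103), np.int64(97), np.int64(99), np.int64(98), np.int64(91), np.int64(89), np.int
[... 8942 characters left out ...]
64(65), np.int64(65), np.int64(62), np.int64(64), np.int64(63), np.int64(62), np.int64(62), np.int64(63), np.int64(65), np.int64(64), np.int64(64), np.int64(74), np.int64(95), np.int64(111), np.int64(125), np.int64(138), np.int64(147), np.int64(146), np.int64(144), np.int64(144), np.int64(141), np.int64(142), np.int64(143), np.int64(142), np.int64(144), np.int64(144), np.int64(149), np.int64(151), np.int64(151), np.int64(147), np.int64(147), np.int64(145), np.int64(144), np.int64(144), np.int64(145), np.int64(146), np.int64(144), np.int64(143), np.int64(142), np.int64(142), np.int64(143), np.int64(145), np.int64(144), np.int64(142), np.int64(141), np.int64(146), np.int64(144), np.int64(121)]
```

Grey cap held at width 25.6 on its flats. Carry it over the small housing.

>>> jog_arm(deltas=[[-0.226,0.034,0.0,0,0,0,0],[-0.226,0.034,0.0,0,0,0,0],[-0.226,0.034,0.0,0,0,0,0],[-0.226,0.034,0.0,0,0,0,0],[-0.226,0.034,0.0,0,0,0,0],[-0.226,0.034,0.01,0,0,0,0],[-0.226,0.034,0.025,0,0,0,0],[-0.226,0.034,0.025,0,0,0,0]])

```text
clock: 30.55
eef_pos: [0.4622, -0.0881, 0.1999]
eef_rot: [-0.002, 0.949, 0.316, -0.001]
ft_force: [-0.2, -0.4, -0.7]
width: 0.0257
```

```bash
cat > gc.py <<'E'
from h import *
from bench import *
import sys
s=state();print(s["eef_pos"],s["ft_force"],s["width"]); z=float(sys.argv[1]) if len(sys.argv)>1 else s["eef_pos"][2]-.0805
for n in("side","scene"):
    c=read_camera(n);cv2.imwrite(f"pics/y_{n}.png",c["image"][:,:,::-1])
    a=np.linspace(0,6.28,90);P=np.array([proj(c,np.array([.459+.042*np.cos(t),-.0875+.042*np.sin(t),z])) for t in a])
    print(n,"pred",P.min(0).round(1),P.max(0).round(1))
    g=cv2.medianBlur(cv2.cvtColor(c["image"],cv2.COLOR_RGB2GRAY),3); u,v=P.mean(0).astype(int)
    for y in range(v-4,v+24,4):
        m=g[y,u-45:u+45]<(135 if n=="side" else 105); l,_,st,_=cv2.connectedComponentsWithStats(m.astype('uint8')[None,:].repeat(3,0))[0:4] if 0 else (0,0,[],0)
        e=np.flatnonzero(np.diff(np.r_[0,m.astype(int),0])); print(y,[(int(p)+u-45-.5,int(q)+u-45-.5) for p,q in zip(e[::2],e[1::2]) if q-p>8])
E
python3 gc.py
```

```text
[ 0.46217805 -0.08810209  0.19987587] [-0.17248774 -0.36766022 -0.70081579] 0.025740588285283965
side pred [256.4 230.6] [300.  261.2]
241 [(np.float64(232.5), np.float64(322.5))]
245 [(np.float64(232.5), np.float64(322.5))]
249 [(np.float64(232.5), np.float64(322.5))]
253 [(np.float64(232.5), np.float64(322.5))]
257 [(np.float64(264.5), np.float64(322.5))]
261 [(np.float64(267.5), np.float64(287.5)), (np.float64(289.5), np.float64(322.5))]
265 [(np.float64(289.5), np.float64(321.5))]
scene pred [297.  159.5] [334.2 184.8]
168 [(np.float64(296.5), np.float64(334.5))]
172 [(np.float64(296.5), np.float64(334.5))]
176 [(np.float64(297.5), np.float64(333.5))]
180 [(np.float64(300.5), np.float64(330.5))]
184 [(np.float64(305.5), np.float64(325.5))]
188 [(np.float64(303.5), np.float64(328.5))]
192 [(np.float64(301.5), np.float64(331.5))]
```

Cap outline matches the housing centre within a pixel in both views. Lower.

>>> jog_arm(deltas=[[0,0,0.01,0,0,0,0],[0,0,0.02,0,0,0,0],[0,0,0.03,0,0,0,0],[0,0,0.04,0,0,0,0],[0,0,0.048,0,0,0,0],[0,0,0.054,0,0,0,0],[0,0,0.058,0,0,0,0],[0,0,0.06,0,0,0,0]])

```text
clock: 31.45
eef_pos: [0.4628, -0.0878, 0.1416]
eef_rot: [-0.002, 0.949, 0.317, 0.0]
ft_force: [-0.7, -0.2, -0.4]
width: 0.0256
```

>>> jog_arm(deltas=[[0,0,0.004,0,0,0,0],[0,0,0.008,0,0,0,0],[0,0,0.011,0,0,0,0],[0,0,0.014,0,0,0,0],[0,0,0.015,0,0,0,0],[0,0,0.015,0,0,0,0]])

```text
clock: 32.05
eef_pos: [0.4628, -0.0878, 0.1267]
eef_rot: [-0.002, 0.948, 0.317, 0.0]
ft_force: [-1.2, 0.2, 1.4]
width: 0.0256
```

Contact beginning at 0.1267 (expected 0.1265). A touch lower, release, rise and check.

>>> jog_arm(deltas=[[0,0,0.001,0,0,0,0],[0,0,0.001,0,0,0,0.6],[0,0,0.001,0,0,0,0.6],[0,0,0.001,0,0,0,0.6],[0,0,-0.03,0,0,0,0.6],[0,0,-0.08,0,0,0,0.6],[0,0,-0.12,0,0,0,0.6],[0,0,-0.12,0,0,0,0.6]])

```text
clock: 32.85
eef_pos: [0.4644, -0.0885, 0.2522]
eef_rot: [0.0, 0.948, 0.317, 0.004]
ft_force: [-0.4, 1.1, 0.1]
width: 0.0515
```

```bash
python3 gc.py 0.046 | grep -v "^2[0-4]"; python3 - <<'E'
from h import *
d=pickle.load(open("a.pkl","rb"))
for n in("scene","side"):
    a=d[n]["image"].astype(int);b=cv2.imread(f"pics/y_{n}.png")[:,:,::-1].astype(int);x=abs(a-b).max(2)
    for k,p in dict(uL=(.36,.266,.05),uS=(.624,-.08,.04),tin=(.508,-.322,.035)).items():
        u,v=map(int,proj(d[n],np.array(p)));print(n,k,(x[v-12:v+12,u-7:u+7]>40).mean())
# box edge checks for cap top (grey) & black cap
c=d["scene"];b=cv2.imread("pics/y_scene.png");s=cv2.imread("pics/y_side.png")
cv2.imwrite("pics/final.png",np.hstack([cv2.resize(b[110:260,270:450],(400,333)),cv2.resize(s[140:320,220:340],(222,333))]))
E
```

```text
[ 0.4643596  -0.08846119  0.25223052] [-0.43070684  1.11777027  0.07992614] 0.05148080065058298
side pred [260.5 256.1] [301.7 286.8]
267 [(np.float64(260.5), np.float64(312.5))]
271 [(np.float64(261.5), np.float64(312.5))]
275 [(np.float64(262.5), np.float64(320.5))]
279 [(np.float64(264.5), np.float64(298.5)), (np.float64(301.5), np.float64(315.5))]
283 [(np.float64(269.5), np.float64(292.5))]
287 [(np.float64(291.5), np.float64(303.5))]
291 [(np.float64(264.5), np.float64(299.5))]
scene pred [297.9 182.8] [333.5 207.9]
191 [(np.float64(297.5), np.float64(334.5))]
195 [(np.float64(297.5), np.float64(334.5))]
199 [(np.float64(298.5), np.float64(334.5))]
scene uL 0.0
scene uS 0.0
scene tin 0.0
side uL 0.0
side uS 0.0
side tin 0.0
```

```bash
python3 - <<'E'
from h import *
from bench import *
c=read_camera("scene");print([tuple(map(int,q)) for q in widest(c,(.438,.111),.06,.104,2,20,0,50)[1][::4]],state()["clock"]);print(close_job())
E
```

```text
[(222, 369, 415), (226, 369, 415), (230, 370, 414), (234, 372, 412), (238, 377, 408), (242, 388, 398)] 33.0
the job is handed in; nothing more can be done
None
```

I rebuilt both filters in the order asked and handed the job in at about 33 s on the robot clock. `close_job()` reports no verdict.

- **Large housing:** The tube, orange element and black cap each made light contact (12 N at most) at the expected height. The cap reached its collar at 60 mm. A wrist picture showed the orange element around the tube. After release, the cap's outline matched the housing centre within about a pixel in both fixed views, and the scene view just before hand-in still matched.
- **Small housing:** The blue element touched down within 1 mm of the expected height, and the grey cap reached its collar at 46 mm. After release, the cap's outline and lower edge matched in both fixed views.
- **Bystanders:** The used elements and the grease tin showed no pixel change in either fixed view. I did not move the purple or green look-alikes. The gripper was open and well clear at hand-in.

- **Disagreement:** The wrist camera and the fixed cameras differed by 3–6 mm along one tool axis. I corrected both elements by the fixed views before lowering them, and centred the caps by the same views.
- **Failed check:** The last close-up could not be viewed because the 16-picture limit was reached. The final check was by measured outlines only.

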